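# Fire the spring hammer to drive a die's ejector pin home

### The job

Drive the ejector pin of the pellet die home with one blow of the spring hammer: draw the arm back, away from the die, by its upright peg until the hidden catch holds it, without forcing it hard against the end stop, and let go of it; it must stay cocked by itself. Then press the button on the hub to release it. Do not push the pin by hand, and leave the other things where they are.

Things in the scene. Friction and masses are not known exactly. Their poses are not given: they have to be found in the camera images.
- hammer_base: Grey base plate of the spring hammer, 155 x 205 x 12 mm, fixed. Origin: on the worktop right below the arm's vertical pivot. In its frame the plate spans x -70..85, y -135..70 mm; the steel die block x 26..76, y -128..-72, top z 45 mm; a drum round the pivot (radius 64, top z 29 mm) hides catch and end stop. The resting arm points along its -y.
- hammer_arm (a joint): Swing of the sprung arm, rad. 0: head on the pin as found; positive = cocking, clockwise from above: at value a it points along (-sin a, -cos a) of the base frame. Pin home: about -0.1. The spring pulls back at the peg by about 1.8 N at 0 plus 4.6 N per rad. A sprung sear catches it somewhere between 0.95 and 1.32, set differently each time, not visible; the caught arm stays there by itself.
- peg_mid (a point): Point on the axis of the upright black round peg at the arm's end, z 72 mm. Peg: 14 mm diameter, z 46..90 mm, 130 mm from the pivot, fixed to the arm. The bar and hammer head below it span z 26..48 mm. When the catch carries the arm, the peg no longer pulls on the hand.
- button_rest (a point): Centre of the top of the unpressed black round release button (36 mm diameter) on the pivot axis, z 68 mm. It goes straight down 9 mm against a spring; the sear lets go after 6 to 8 mm, at about 5 to 10 N.
- release_button (a joint): Travel of the release button, m: 0 up, 0.009 fully pressed. It also dips and springs up again while the arm passes over the sear, which adds about 1 N at the peg over the last 0.3 rad before the catch and then drops away.
- end_stop (a joint): Squeeze of the hidden rubber end stop, rad about the arm's pivot: 0 free, 0.05 forced. The arm meets it 0.04 to 0.08 rad past the catching point; it then adds about 1 to 1.5 N at the peg per further mm. More than about 9 N of this at the peg (25 N inside the drum) counts as forced.
- ejector_pin (a joint): Travel of the die's ejector pin, m: 0 standing out of the die block towards the arm, 0.010 fully home (head on the block). Stiff friction of about 15 N holds it. Its round steel head (18 mm) is 100 mm from the pivot at z 37 mm.
- sample_bottle1: Small white plastic sample bottle, 38 mm across, 75 mm tall; a bystander. Origin: centre of its underside.
- sample_bottle2: Small white plastic sample bottle, 38 mm across, 75 mm tall; a bystander. Origin: centre of its underside.
- sample_bottle4: Brown sample bottle, 48 mm across, 90 mm tall; a bystander. Origin: centre of its underside.
- marker: Marker pen lying down, about 140 mm long, 16 mm thick; a bystander. Origin: centre of its underside.
- cone_box: Round flat box, 56 mm across, 29 mm tall, beyond the die; a bystander. Origin: centre of its underside.
- vial1: Small brown vial with black cap, 22 mm across, 44 mm tall, beside the drum; a bystander. Origin: centre of its underside.
- hex_key: Black hex key lying on the worktop under the sweep of the arm, 98 mm long, 8 mm thick; a bystander. Origin: centre of its underside.

How it is judged (in metres and radians):
On the way, in this order (a step that is already met when the one before it is completed fails the run):
1. the arm stands cocked on its catch by itself, nothing touching it, the pin still out (value of joint hammer_arm above 0.85 rad and contact force between the fingers and hammer_arm below 0.2 N and value of joint release_button below 0.002 m and value of joint ejector_pin below 0.003 m), for 0.3 s.
2. the fingers press the release button (value of joint release_button above 0.003 m and contact force between the fingers and release_button above 0.5 N).
At the end, for the whole second after the job is handed in: The ejector pin is at least 8 of its 10 mm in, the hammer arm lies at rest against it (below -0.04 rad), and the release button is up again (value of joint ejector_pin above 0.008 m and value of joint hammer_arm below -0.04 rad and velocity of joint hammer_arm between -0.1 and 0.1 rad/s and value of joint release_button below 0.002 m); the robot touches nothing.
It fails at once if the arm is forced against its end stop (over 25 N inside the drum) (contact force between hammer_arm and end_stop above 25 N).
It fails at once if the pin is pushed by hand (contact force between the fingers and ejector_pin above 2 N).
It fails at once if a bystander is moved by more than 30 mm (distance of any of sample_bottle1, sample_bottle2, sample_bottle4, marker, cone_box, vial1, hex_key from where it was at the start of the episode above 0.03 m).
It also fails if it takes over 70 s, if anything falls off the work surface, if the arm or the gripper's body presses on something with over 40 N, if the wrist force passes 120 N, or if a joint passes its speed limit or range.

### The arm

A 6-joint arm with a two-finger parallel gripper is mounted at the origin on a cart in front of the work surface, level with it; the furniture and walls round the work are solid. World frame = base frame: x ahead of the robot, y to its left, z up, the work surface at z = 0. Lengths are in m, angles in degrees, forces in N, time in s.
With the tool pointing down it reaches from about 0.25 to 0.725 m from the base axis. Payload 9.7 kg.
Tool frame: the origin (TCP) lies midway between the tips of the shut fingers; the grasp point (between the pads) lies 19 mm behind it; z points along the fingers, y is the line along which they close (so a half turn about z gives the same grasp; the last joint's range is limited). The gripper opens to 85 mm and grips with 20 to 120 N. Pads are 22 mm wide; open, the fingers measure 114 mm over their backs; the gripper's body (76 mm by 85 mm) begins 54 mm behind the grasp point. The pads swing forward as they close: fully open they stand 13 mm farther back than shut.
Start: joints at [-64.802, 4.979, 10.078, 95.1, 0, 90], TCP at [0.234, -0.498, 0.231] pointing down, gripper open.
Joint ranges: [-179.16, 179.16], [-48.56, 103.87], [-65.8, 70.77], [-126.05, 130.52], [-82.76, 87.17], [-180, 180]. Speed limits (degrees/s): [127.2, 127.2, 147.25, 180, 180, 180].

### API

Orientations are given as [roll, pitch, yaw] about the fixed x, y, z axes, in that order (R = Rz(yaw) Ry(pitch) Rx(roll)).
In Python, from workcell import * gives the robot as it stands.
- The arm moves only by the tool servo_tool, never from a script. Its argument "moves" is a list of rows, each a list of 4 numbers: the shift along the world's x, y, z in cm, then the turn about the world's z in rad. A call has 1 to 20 rows; each row is the pose to reach, as a shift and turn from the pose commanded when the call began; what a row does not reach only later rows make up. A row lasts 1/12 s, in which the tool goes at most 41.7 mm and 7.16 degrees, less where a joint would pass 70% of its speed; a pose out of reach is approached as far as the arm can. A call with a gripper value outside its range is refused whole. "claw" is the closure, from 0 (fully open) to 1 (shut), set as the call begins (left out, the last holds). The fingers move at their own pace and stop on an object; "force" is the grip in N (left out, the last holds). Time passes only in rows, so rows that repeat a pose let the fingers close. It gives the time, the measured TCP pose, the force, the opening and the grip force at its end, in the units of the state.
- get_obs(): the state, without advancing time (a new reading comes with each control period).
- camera(name): name is "scene" or "top"; returns the picture (400x640x3 uint8, red, green, blue); there is no depth.
- get_calibration(name): a dict with "fx", "fy", "cx", "cy" (pixels), "rvec" (rotation vector, rad) and "tvec" (3), from world to camera coordinates, as OpenCV has them. Camera axes: x right, y down, z forward; pixel columns grow to the right and rows downward; lengths in m; the calibration is good to about 2 mm. A picture is of the moment at which its call begins. get_calibration takes no time and is no camera call.
- job_done(): hands the job in; it is judged then, once.
The state is a dict: "time": time; "q": joint angles; "qd": joint speeds; "joint_efforts": joint torques, N m; "ee_pos": TCP position; "tcp_rot": TCP orientation; "wrist_force": force on the tool from outside, world axes, zero at the start; "torque": the same for the moment, N m; "opening": finger opening in m; "grasp_force": force on a finger pad.
Only numpy, scipy, OpenCV 4.12 (cv2) and the standard library are available. Lean on these libraries where they do the work, as an engineer would, in place of code of your own. Each camera call takes 0.05 s, during which the arm holds its last target. There are 200 camera calls.

## Working session

There is one attempt and no reset: what is moved stays moved. The work goes in short steps, Python scripts to look and compute and a tool call to move; the robot and the scene stay as the last step left them, time stands still between calls to the robot, and variables do not carry over. Pictures are saved under pics/ and viewed, at most 10 in all, crops included, and the job is handed in when it is done.

Besides the shell and the picture viewer there is one more tool, called after "Emit:" as name(argument=value, ...), one argument or row to a line, values as JSON. servo_tool: Moves the arm, as the interface text tells. Its arguments: {"type":"object","properties":{"moves":{"type":"array","items":{"type":"array","items":{"type":"number"}}},"claw":{"type":"number"},"force":{"type":"number"}},"required":["moves"]}

```bash
mkdir -p pics; ls; python3 - <<'E'
from workcell import *
import cv2
for n in("scene","top"):
    cv2.imwrite(f"pics/{n}0.png",camera(n)[:,:,::-1]); print(n,get_calibration(n))
o=get_obs();print(o)
E
```

```text
pics
scene {'fx': 462.44699973077365, 'fy': 462.44699973077365, 'cx': 313.5400156125537, 'cy': 192.9515374667906, 'rvec': array([ 0.88935681, -2.50113753,  1.13753901]), 'tvec': array([0.44875072, 0.30793123, 1.05595407])}
top {'fx': 407.18975446586194, 'fy': 407.18975446586194, 'cx': 317.8218307872641, 'cy': 201.54346372651395, 'rvec': array([ 2.16880507, -2.16355568,  0.11285442]), 'tvec': array([0.02118224, 0.60165648, 1.09395032])}
{'time': 0.1, 'q': array([-6.48013115e+01,  5.00828634e+00,  1.00376609e+01,  9.50998464e+01,
        6.75945598e-04,  9.00009135e+01]), 'qd': array([-0.1063559 , -0.09180084,  0.1270541 , -0.0044625 , -0.02349923,
        0.0421216 ]), 'joint_efforts': array([ 1.49873395e-03, -5.21562016e+01,  4.65652764e+01,  1.61322230e-02,
        4.30232251e-05, -1.81579782e-05]), 'ee_pos': array([ 0.23407848, -0.49746375,  0.23063879]), 'tcp_rot': array([-1.79929528e+02, -6.74821476e-04,  2.51977741e+01]), 'wrist_force': array([-0.24046055, -0.12708028,  0.33855483]), 'torque': array([ 0.01002214, -0.00439053, -0.04850289]), 'grasp_force': 0.0, 'opening': 0.08548216143685161}
```

View pics/scene0.png

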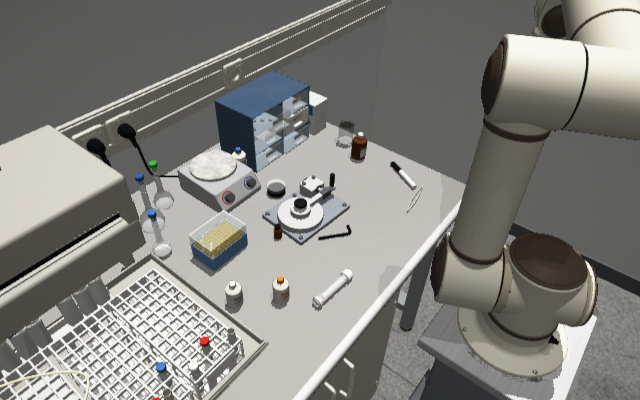

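View pics/top0.png

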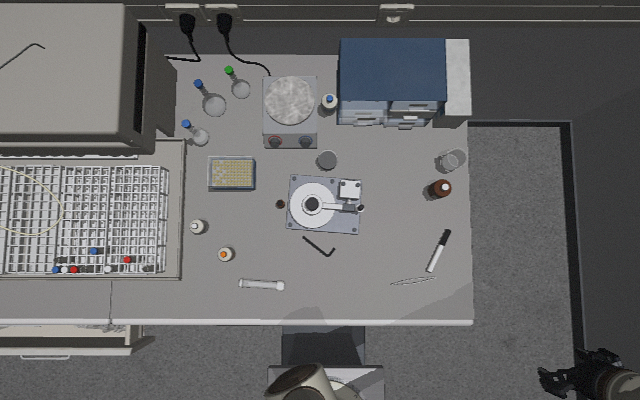

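The scene view has the hammer at about (305,208) with its peg near (332,180). In the top view the button is near (312,204), the peg near (361,208), the die at (349,188) and the hex key at (320,246). Next I'll zoom in and measure.

```bash
cat > h.py <<'E'
from workcell import *
import cv2, numpy as np
def ray(n,px,z):
    c=get_calibration(n);K=np.array([[c['fx'],0,c['cx']],[0,c['fy'],c['cy']],[0,0,1]])
    R=cv2.Rodrigues(c['rvec'])[0];o=-R.T@c['tvec'];d=R.T@np.linalg.inv(K)@[px[0],px[1],1]
    return o+d*(z-o[2])/d[2]
def blobs(n,img,box,thr,amin=8):
    x0,y0,x1,y1=box;m=(img[y0:y1,x0:x1].max(2)<thr).astype(np.uint8)
    k,_,st,ce=cv2.connectedComponentsWithStats(m)
    return [(ce[i]+[x0,y0],st[i][:5]+[x0,y0,0,0,0]) for i in range(1,k) if st[i][4]>=amin]
E
python3 - <<'E'
from h import *
a=cv2.imread('pics/top0.png')[160:270,270:380];b=cv2.imread('pics/scene0.png')[165:255,255:365]
A=cv2.resize(a,(400,400),interpolation=0);B=cv2.resize(b,(400,327),interpolation=0)
cv2.imwrite('pics/z.png',np.hstack([A,np.vstack([B,np.zeros((73,400,3),np.uint8)])]))
for n,box in(('top',(290,165,370,240)),('scene',(260,170,355,245))):
    img=cv2.imread(f'pics/{n}0.png')
    for ce,st in blobs(n,img,box,60):print(n,ce.round(1),st,ray(n,ce,.068).round(4),ray(n,ce,.09).round(4))
E
```

```text
top [326.3 168.3] [320 166  14   4  15] [ 6.881e-01 -2.000e-04  6.800e-02] [6.84e-01 2.00e-04 9.00e-02]
top [311.8 208.2] [306 205  12   6  18] [0.5798 0.0387 0.068 ] [0.5778 0.0383 0.09  ]
top [360.  207.5] [358 205   6   6  19] [ 0.5821 -0.0901  0.068 ] [ 0.5801 -0.0879  0.09  ]
top [304.6 237.9] [303 236   5   4  10] [0.5008 0.0574 0.068 ] [0.5004 0.0566 0.09  ]
scene [331.7 179.6] [330 174   5  13  53] [ 0.583  -0.0925  0.068 ] [ 0.568  -0.0708  0.09  ]
scene [317.3 189. ] [315 186   7   7  18] [ 0.5893 -0.0336  0.068 ] [ 0.5741 -0.0133  0.09  ]
scene [276.  193.3] [267 188  18  10 107] [0.6658 0.0546 0.068 ] [0.6486 0.0725 0.09  ]
scene [326.3 194.4] [322 190   9   9  35] [ 0.5561 -0.0317  0.068 ] [ 0.5417 -0.0115  0.09  ]
scene [300.2 203.3] [294 199  13  10 101] [0.5885 0.0427 0.068 ] [0.5733 0.061  0.09  ]
scene [279.8 232.4] [271 222  31  23 116] [0.5584 0.159  0.068 ] [0.544  0.1743 0.09  ]
scene [337.1 234.3] [319 225  32  15  87] [0.4427 0.0715 0.068 ] [0.4313 0.089  0.09  ]
```

View pics/z.png

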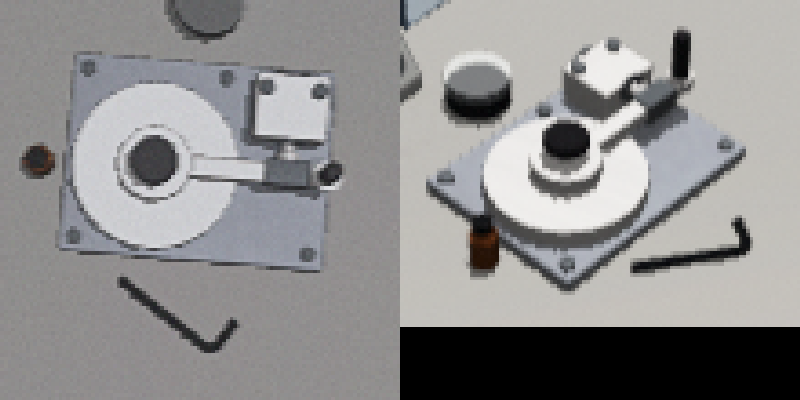

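The zoom shows the button at top-view pixel (312.1,204.0), the peg at about (361,207.6), and the vial at (280,204). The hex key lies on the robot side, under the arm's sweep.

```bash
python3 - <<'E'
from h import *
for n,thr in(('top',85),('scene',60)):
    img=cv2.imread(f'pics/{n}0.png')
    for ce,st in blobs(n,img,{'top':(300,192,324,216),'scene':(288,195,312,212)}[n],thr,30):print(n,'btn',ce.round(1),st,ray(n,ce,.068).round(4))
img=cv2.imread('pics/top0.png')
for ce,st in blobs('top',img,(355,200,368,213),80,6):print('peg',ce.round(1),st,ray('top',ce,.08).round(4),ray('top',ce,.09).round(4))
c=[ (293.5,174.8),(361.3,179.6),(357,234.5),(286.3,228.3)]
s=110/400
for p in [(75,52),(331,72),(322,271),(58,248)]:
    print('plate',ray('top',(270+p[0]*s,160+p[1]*s),.012).round(4))
print(blobs('top',img,(300,232,345,262),75,6), ray('top',(320,247),.008))
# brown bottle, marker etc
for nm,p in(('vial',(280,204)),('bott',(440,188)),('mk',(438,250)),('hexbend',(327,256)),('hexend',(303.5,237)),('hextip',(334.5,248.5))):print(nm,ray('top',p,.01).round(3))
E
```

```text
top btn [311.6 203.7] [305 197  13  14 133] [0.5921 0.0392 0.068 ]
scene btn [300.2 203.3] [294 199  13  10 101] [0.5885 0.0427 0.068 ]
peg [360.4 207.2] [358 205   6   6  26] [ 0.5816 -0.09    0.08  ] [ 0.5807 -0.089   0.09  ]
plate [0.6812 0.1    0.012 ]
plate [ 0.6659 -0.0994  0.012 ]
plate [ 0.5115 -0.0912  0.012 ]
plate [0.5286 0.1116 0.012 ]
[(array([331.5, 232. ]), array([329, 232,   6,   1,   6])), (array([318.54545455, 247.52525253]), array([303, 236,  32,  21,  99]))] [0.47658299 0.0162864  0.008     ]
vial [0.597 0.129 0.01 ]
bott [ 0.643 -0.323  0.01 ]
mk [ 0.469 -0.312  0.01 ]
hexbend [ 0.452 -0.003  0.01 ]
hexend [0.504 0.062 0.01 ]
hextip [ 0.473 -0.024  0.01 ]
```

Emit:
servo_tool(
  moves=[
    [34.8,40.7,0,1.06],
    [34.8,40.7,0,1.06],
    [34.8,40.7,0,1.06],
    [34.8,40.7,0,1.06],
    [34.8,40.7,0,1.06],
    [34.8,40.7,0,1.06],
    [34.8,40.7,0,1.06],
    [34.8,40.7,0,1.06],
    [34.8,40.7,0,1.06],
    [34.8,40.7,0,1.06],
    [34.8,40.7,0,1.06],
    [34.8,40.7,0,1.06],
    [34.8,40.7,0,1.06],
    [34.8,40.7,0,1.06],
    [34.8,40.7,-8,1.06],
    [34.8,40.7,-11,1.06],
    [34.8,40.7,-11,1.06],
    [34.8,40.7,-11,1.06],
  ],
  claw=0.6,
)

```text
time: 1.6
ee_pos: [0.5789, -0.0902, 0.1144]
tcp_rot: [-179.4, -0.0, 85.9]
wrist_force: [-0.7, -0.3, -1.1]
opening: 0.0341
grasp_force: 0.0
```

```bash
python3 - <<'E'
from h import *
A=camera('top')[:,:,::-1][140:270,260:400];B=camera('scene')[:,:,::-1][110:260,245:385]
print(get_obs()['ee_pos'])
cv2.imwrite('pics/z2.png',np.hstack([cv2.resize(A,(400,371),interpolation=0),cv2.resize(B,(346,371),interpolation=0)]))
E
```

```text
[ 0.58157065 -0.09073084  0.12131131]
```

View pics/z2.png

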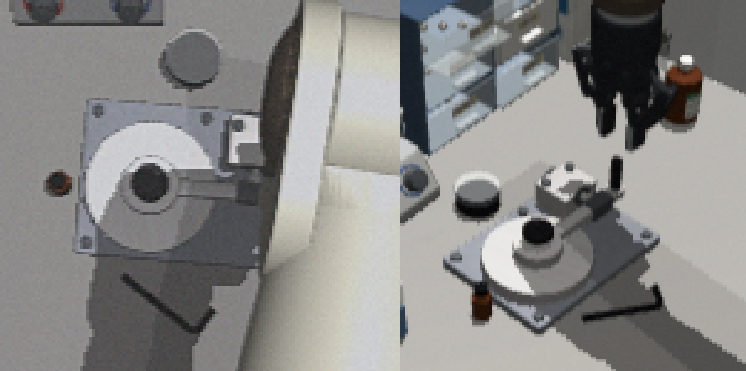

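The top view is blocked by the wrist. In the scene crop the two fingertips, at (605,135) and (632,140), straddle the peg top at (616,160), so I can descend.

Emit:
servo_tool(
  moves=[
    [0,0,-2,0],
    [0,0,-4,0],
    [0,0,-5.5,0],
    [0,0,-6.6,0],
    [0,0,-6.6,0],
    [0,0,-6.6,0],
    [0,0,-6.6,0],
  ],
)

```text
time: 2.28
ee_pos: [0.5831, -0.0909, 0.0573]
tcp_rot: [179.9, 0.0, 85.9]
wrist_force: [0.7, 0.2, -0.0]
opening: 0.034
grasp_force: 0.0
```

```bash
python3 - <<'E'
from h import *
o=get_obs();print(o['ee_pos'],o['tcp_rot'],o['wrist_force'])
th=np.radians(-4.2);X=np.array([np.cos(th),np.sin(th)]);Y=np.array([-X[1],X[0]])
p=lambda a:.13*(-np.sin(a)*X-np.cos(a)*Y)
for a in np.r_[np.arange(0.,.95,.1),np.arange(.95,1.5,.05)]:print(round(a,3),((p(a)-p(0))*100).round(2),-round(a,3), 'tan',(-np.cos(a)*X+np.sin(a)*Y).round(2))
E
```

```text
[ 0.58312564 -0.09087174  0.05731685] [1.79858412e+02 1.21546151e-02 8.59276923e+01] [ 0.66679885  0.16905282 -0.00267858]
0.0 [0. 0.] -0.0 tan [-1.    0.07]
0.1 [-1.29  0.16] -0.1 tan [-0.99  0.17]
0.2 [-2.56  0.45] -0.2 tan [-0.96  0.27]
0.3 [-3.79  0.86] -0.3 tan [-0.93  0.36]
0.4 [-4.97  1.39] -0.4 tan [-0.89  0.46]
0.5 [-6.1   2.04] -0.5 tan [-0.84  0.54]
0.6 [-7.15  2.8 ] -0.6 tan [-0.78  0.62]
0.7 [-8.13  3.66] -0.7 tan [-0.72  0.7 ]
0.8 [-9.01  4.62] -0.8 tan [-0.64  0.77]
0.9 [-9.8   5.65] -0.9 tan [-0.56  0.83]
0.95 [-10.15   6.2 ] -0.95 tan [-0.52  0.85]
1.0 [-10.47   6.76] -1.0 tan [-0.48  0.88]
1.05 [-10.77   7.34] -1.05 tan [-0.43  0.9 ]
1.1 [-11.03   7.93] -1.1 tan [-0.39  0.92]
1.15 [-11.27   8.54] -1.15 tan [-0.34  0.94]
1.2 [-11.48   9.15] -1.2 tan [-0.29  0.96]
1.25 [-11.65   9.78] -1.25 tan [-0.24  0.97]
1.3 [-11.8   10.41] -1.3 tan [-0.2   0.98]
1.35 [-11.91  11.05] -1.35 tan [-0.15  0.99]
1.4 [-11.99  11.7 ] -1.4 tan [-0.1  1. ]
1.45 [-12.03  12.35] -1.45 tan [-0.05  1.  ]
```

Emit:
servo_tool(
  moves=[
    [-0.65,0.07,0,-0.05],
    [-1.29,0.16,0,-0.1],
    [-1.93,0.3,0,-0.15],
    [-2.56,0.45,0,-0.2],
    [-3.18,0.65,0,-0.25],
    [-3.79,0.86,0,-0.3],
    [-4.39,1.12,0,-0.35],
    [-4.97,1.39,0,-0.4],
    [-5.54,1.71,0,-0.45],
    [-6.1,2.04,0,-0.5],
    [-6.63,2.41,0,-0.55],
    [-7.15,2.8,0,-0.6],
    [-7.65,3.22,0,-0.65],
    [-8.13,3.66,0,-0.7],
    [-8.58,4.13,0,-0.75],
    [-9.01,4.62,0,-0.8],
    [-9.42,5.13,0,-0.85],
    [-9.8,5.65,0,-0.9],
    [-9.8,5.65,0,-0.9],
    [-9.8,5.65,0,-0.9],
  ],
)

```text
time: 3.95
ee_pos: [0.4857, -0.0346, 0.0572]
tcp_rot: [179.8, -0.1, 34.5]
wrist_force: [3.7, -3.5, 0.7]
opening: 0.0342
grasp_force: 2.7
```

```bash
cat >> h.py <<'E'
th=np.radians(-4.2);X=np.array([np.cos(th),np.sin(th)]);Y=np.array([-X[1],X[0]]);piv=np.array([.592,.039])
def stat():
    o=get_obs();d=o['ee_pos'][:2]-piv;A=np.arctan2(-d@X,-d@Y)
    t=-np.cos(A)*X+np.sin(A)*Y;r=d/np.linalg.norm(d)
    print('A',A.round(4),'rad',np.linalg.norm(d).round(4),'Ft',(o['wrist_force'][:2]@t).round(2),'Fr',(o['wrist_force'][:2]@r).round(2),'yaw',o['tcp_rot'][2].round(1),'z',o['ee_pos'][2].round(4),'t',o['time'])
    return o
E
python3 -c "
from h import *
stat()
p=lambda a:.13*(-np.sin(a)*X-np.cos(a)*Y)
for a in np.arange(.925,1.5,.025):print(a.round(3),((p(a)-p(.9))*100).round(2))
"
```

```text
A 0.8916 rad 0.1293 Ft -4.99 Fr -1.08 yaw 34.5 z 0.0572 t 3.95
0.925 [-0.18  0.27]
0.95 [-0.35  0.55]
0.975 [-0.52  0.83]
1.0 [-0.68  1.11]
1.025 [-0.83  1.4 ]
1.05 [-0.97  1.69]
1.075 [-1.11  1.98]
1.1 [-1.24  2.28]
1.125 [-1.36  2.58]
1.15 [-1.48  2.89]
1.175 [-1.58  3.19]
1.2 [-1.68  3.5 ]
1.225 [-1.77  3.81]
1.25 [-1.86  4.13]
1.275 [-1.93  4.44]
1.3 [-2.    4.76]
1.325 [-2.06  5.08]
1.35 [-2.11  5.4 ]
1.375 [-2.15  5.73]
1.4 [-2.19  6.05]
1.425 [-2.22  6.37]
1.45 [-2.24  6.7 ]
1.475 [-2.25  7.02]
```

Emit:
servo_tool(
  moves=[
    [-0.35,0.55,0,-0.05],
    [-0.68,1.11,0,-0.1],
    [-0.68,1.11,0,-0.1],
    [-0.68,1.11,0,-0.1],
  ],
)

```text
time: 4.28
ee_pos: [0.479, -0.0237, 0.0571]
tcp_rot: [179.8, -0.2, 28.8]
wrist_force: [4.2, -4.2, 3.1]
opening: 0.0344
grasp_force: 2.9
```

Emit:
servo_tool(
  moves=[
    [-0.15,0.29,0,-0.025],
    [-0.15,0.29,0,-0.025],
    [-0.15,0.29,0,-0.025],
  ],
)

```text
time: 4.53
ee_pos: [0.4776, -0.0209, 0.0571]
tcp_rot: [179.8, -0.2, 27.3]
wrist_force: [4.2, -5.4, 4.3]
opening: 0.0344
grasp_force: 3.0
```

```bash
python3 -c "
from h import *
stat()"
```

```text
A 1.0149 rad 0.1292 Ft -6.7 Fr -1.19 yaw 27.3 z 0.0571 t 4.5333
```

Emit:
servo_tool(
  moves=[
    [-0.14,0.29,0,-0.025],
    [-0.14,0.29,0,-0.025],
    [-0.14,0.29,0,-0.025],
  ],
)

```text
time: 4.78
ee_pos: [0.4761, -0.0181, 0.0571]
tcp_rot: [179.8, -0.2, 25.9]
wrist_force: [3.6, -5.5, 4.2]
opening: 0.0345
grasp_force: 3.1
```

Emit:
servo_tool(
  moves=[
    [-0.14,0.29,0,-0.025],
    [-0.14,0.29,0,-0.025],
    [-0.14,0.29,0,-0.025],
  ],
)

```text
time: 5.03
ee_pos: [0.4748, -0.0152, 0.0571]
tcp_rot: [179.8, -0.2, 24.5]
wrist_force: [3.6, -4.9, 3.1]
opening: 0.0341
grasp_force: 3.1
```

```bash
python3 -c "
from h import *
stat()"
```

```text
A 1.0647 rad 0.1291 Ft -6.0 Fr -1.24 yaw 24.5 z 0.0571 t 5.0333
```

Emit:
servo_tool(
  moves=[
    [-0.13,0.3,0,-0.025],
    [-0.13,0.3,0,-0.025],
    [-0.13,0.3,0,-0.025],
  ],
)

```text
time: 5.28
ee_pos: [0.4735, -0.0123, 0.0571]
tcp_rot: [179.8, -0.2, 23.0]
wrist_force: [3.6, -4.9, 2.3]
opening: 0.0344
grasp_force: 3.4
```

```bash
python3 -c "
from h import *
stat()"
```

```text
A 1.0893 rad 0.1291 Ft -5.93 Fr -1.4 yaw 23.0 z 0.0571 t 5.2833
```

Emit:
servo_tool(
  moves=[
    [0.13,-0.3,0,0.025],
    [0.27,-0.59,0,0.05],
    [0.41,-0.88,0,0.075],
    [0.41,-0.88,0,0.075],
    [0.41,-0.88,0,0.075],
  ],
)

```text
time: 5.7
ee_pos: [0.4777, -0.0212, 0.0571]
tcp_rot: [179.8, -0.2, 27.3]
wrist_force: [4.9, -4.2, 3.2]
opening: 0.0343
grasp_force: 3.0
```

```bash
python3 -c "
from h import *
stat()"
```

```text
A 1.013 rad 0.1292 Ft -5.99 Fr -2.4 yaw 27.3 z 0.0571 t 5.7
```

Not caught yet, so I'll go on.

Emit:
servo_tool(
  moves=[
    [-0.2,0.44,0,-0.037],
    [-0.41,0.88,0,-0.075],
    [-0.53,1.18,0,-0.1],
    [-0.53,1.18,0,-0.1],
    [-0.53,1.18,0,-0.1],
  ],
)

```text
time: 6.12
ee_pos: [0.4722, -0.0092, 0.0571]
tcp_rot: [179.8, -0.2, 21.6]
wrist_force: [3.7, -5.7, 3.3]
opening: 0.0343
grasp_force: 3.3
```

Emit:
servo_tool(
  moves=[
    [-0.12,0.31,0,-0.025],
    [-0.12,0.31,0,-0.025],
    [-0.12,0.31,0,-0.025],
  ],
)

```text
time: 6.37
ee_pos: [0.4711, -0.0062, 0.0571]
tcp_rot: [179.8, -0.2, 20.2]
wrist_force: [4.3, -5.4, 3.5]
opening: 0.0345
grasp_force: 3.4
```

```bash
python3 -c "
from h import *
stat()"
```

```text
A 1.1399 rad 0.1291 Ft -6.55 Fr -2.15 yaw 20.2 z 0.0571 t 6.3667
```

Emit:
servo_tool(
  moves=[
    [-0.1,0.3,0,-0.025],
    [-0.1,0.3,0,-0.025],
    [-0.1,0.3,0,-0.025],
  ],
)

```text
time: 6.62
ee_pos: [0.4701, -0.0032, 0.057]
tcp_rot: [179.8, -0.2, 18.7]
wrist_force: [3.9, -5.9, 4.6]
opening: 0.0345
grasp_force: 3.6
```

Emit:
servo_tool(
  moves=[
    [-0.1,0.31,0,-0.025],
    [-0.1,0.31,0,-0.025],
    [-0.1,0.31,0,-0.025],
  ],
)

```text
time: 6.87
ee_pos: [0.4691, -0.0002, 0.0571]
tcp_rot: [179.8, -0.2, 17.3]
wrist_force: [3.7, -6.5, 3.2]
opening: 0.0343
grasp_force: 3.6
```

```bash
python3 -c "
from h import *
stat()"
```

```text
A 1.189 rad 0.129 Ft -7.27 Fr -1.57 yaw 17.3 z 0.0571 t 6.8667
```

Emit:
servo_tool(
  moves=[
    [-0.09,0.31,0,-0.025],
    [-0.09,0.31,0,-0.025],
    [-0.09,0.31,0,-0.025],
  ],
)

```text
time: 7.12
ee_pos: [0.4682, 0.0029, 0.0571]
tcp_rot: [179.8, -0.2, 15.9]
wrist_force: [3.7, -5.9, 3.8]
opening: 0.0345
grasp_force: 3.8
```

Emit:
servo_tool(
  moves=[
    [-0.08,0.32,0,-0.025],
    [-0.08,0.32,0,-0.025],
    [-0.08,0.32,0,-0.025],
  ],
)

```text
time: 7.37
ee_pos: [0.4673, 0.006, 0.0571]
tcp_rot: [179.8, -0.2, 14.4]
wrist_force: [4.8, -6.5, 4.1]
opening: 0.0343
grasp_force: 3.9
```

```bash
python3 -c "
from h import *
stat()"
```

```text
A 1.2389 rad 0.129 Ft -7.56 Fr -2.99 yaw 14.4 z 0.0571 t 7.3667
```

Emit:
servo_tool(
  moves=[
    [-0.07,0.32,0,-0.025],
    [-0.07,0.32,0,-0.025],
    [-0.07,0.32,0,-0.025],
  ],
)

```text
time: 7.62
ee_pos: [0.4665, 0.0094, 0.0571]
tcp_rot: [179.9, -0.2, 13.0]
wrist_force: [3.9, -6.6, 5.2]
opening: 0.0345
grasp_force: 3.2
```

Emit:
servo_tool(
  moves=[
    [-0.07,0.32,0,-0.025],
    [-0.07,0.32,0,-0.025],
    [-0.07,0.32,0,-0.025],
  ],
)

```text
time: 7.87
ee_pos: [0.4658, 0.0126, 0.0571]
tcp_rot: [179.9, -0.2, 11.6]
wrist_force: [3.5, -5.5, 3.9]
opening: 0.0343
grasp_force: 3.2
```

```bash
python3 -c "
from h import *
stat()"
```

```text
A 1.2913 rad 0.1289 Ft -6.1 Fr -2.34 yaw 11.6 z 0.0571 t 7.8667
```

The force dropped by about 1.4 N, so it has probably caught. I'll back off 0.05 rad and test.

Emit:
servo_tool(
  moves=[
    [0.07,-0.32,0,0.025],
    [0.14,-0.64,0,0.05],
    [0.22,-0.96,0,0.075],
    [0.22,-0.96,0,0.075],
    [0.22,-0.96,0,0.075],
  ],
)

```text
time: 8.28
ee_pos: [0.4683, 0.0025, 0.057]
tcp_rot: [179.8, -0.2, 15.9]
wrist_force: [5.4, -8.2, 4.0]
opening: 0.0341
grasp_force: 4.5
```

```bash
python3 -c "
from h import *
stat()"
```

```text
A 1.2107 rad 0.129 Ft -9.43 Fr -2.88 yaw 15.9 z 0.057 t 8.2833
```

```bash
python3 - <<'E'
from h import *
A=camera('top')[:,:,::-1][150:270,260:400];B=camera('scene')[:,:,::-1][150:260,265:375]
o=stat();print(o['grasp_force'],o['opening'],o['torque'])
cv2.imwrite('pics/z3.png',np.hstack([cv2.resize(A,(400,343),interpolation=0),cv2.resize(B,(343,343),interpolation=0)]))
E
```

```text
A 1.2112 rad 0.129 Ft -8.93 Fr -2.92 yaw 15.9 z 0.057 t 8.3833
4.499737769365311 0.034515900518633146 [-1.55133927 -0.97262614  0.05125063]
```

View pics/z3.png

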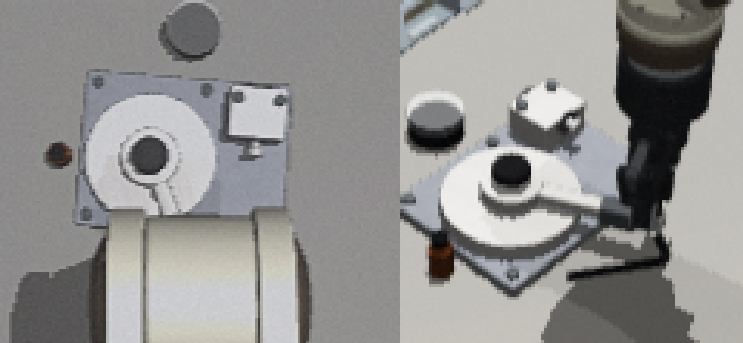

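The arm is visible at about 1.1 rad, from (150,155) to (175,215) in the crop. It followed the fingers back, so it isn't caught. I'll go a little further this time.

Emit:
servo_tool(
  moves=[
    [-0.08,0.32,0,-0.025],
    [-0.15,0.64,0,-0.05],
    [-0.22,0.96,0,-0.075],
    [-0.22,0.96,0,-0.075],
    [-0.22,0.96,0,-0.075],
  ],
)

```text
time: 8.8
ee_pos: [0.4658, 0.0126, 0.057]
tcp_rot: [179.9, -0.2, 11.6]
wrist_force: [2.1, -6.9, 4.7]
opening: 0.034
grasp_force: 3.3
```

```bash
python3 -c "
from h import *
print(stat()['grasp_force'])"
```

```text
A 1.2916 rad 0.129 Ft -7.22 Fr -0.69 yaw 11.6 z 0.057 t 8.8
3.2757262140512466
```

Emit:
servo_tool(
  moves=[
    [-0.05,0.32,0,-0.025],
    [-0.05,0.32,0,-0.025],
    [-0.05,0.32,0,-0.025],
  ],
)

```text
time: 9.05
ee_pos: [0.4652, 0.0158, 0.057]
tcp_rot: [179.9, -0.2, 10.1]
wrist_force: [3.0, -7.1, 5.3]
opening: 0.0341
grasp_force: 3.3
```

```bash
python3 -c "
from h import *
print(stat()['grasp_force'])"
```

```text
A 1.3163 rad 0.1289 Ft -7.48 Fr -1.69 yaw 10.1 z 0.057 t 9.05
3.2904615998268127
```

```bash
python3 - <<'E'
from h import *
A=camera('top')[:,:,::-1];B=camera('scene')[:,:,::-1]
cv2.imwrite('pics/t4.png',A);cv2.imwrite('pics/s4.png',B)
old=cv2.imread('pics/z3.png')[:,:400]
cv2.imwrite('pics/z4.png',np.hstack([cv2.resize(A[185:235,290:340],(400,400),interpolation=0),cv2.resize(B[175:250,285:360],(400,400),interpolation=2)]))
E
```

```text
(no output)
```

View pics/z4.png

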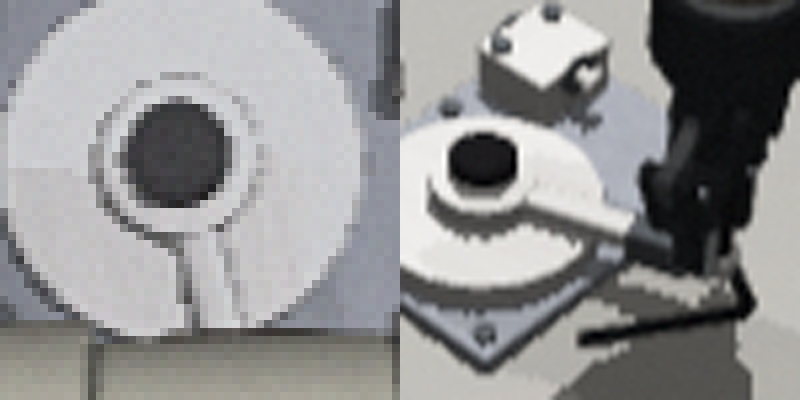

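The arm midline runs from (198,235) to (219,322) in the left crop. I'll turn that into an angle.

```bash
python3 - <<'E'
from h import *
def ang(p,q):
    d=(ray('top',q,.045)-ray('top',p,.045))[:2];return np.arctan2(-d@X,-d@Y)
f=lambda x,y:(290+x/8,185+y/8)
print('now',ang(f(198,235),f(219,322)), 'from pivot',[np.arctan2(-d@X,-d@Y) for d in [ray('top',f(219,322),.045)[:2]-piv]])
z=cv2.imread('pics/z3.png')
# same strip rows in z3 (top crop scale 400/140 from 260,150) and t4
t=cv2.imread('pics/t4.png')
for y in(216,219,222):
  print(y,'now',t[y,308:326].max(1),'z3',[int(z[int((y+.5-150)*343/120),int((x+.5-260)*400/140)].max()) for x in range(308,326)])
E
```

```text
now 1.2579021591705155 from pivot [np.float64(1.23264263032871)]
216 now [199 198 202 140 107 179 196 193 208 182 158 187 199 200 194 200 200 200] z3 [199, 199, 200, 206, 151, 90, 168, 195, 196, 204, 210, 177, 191, 201, 195, 200, 200, 200]
219 now [197 194 192 204 146 127 181 193 197 209 175 188 199 201 201 201 203 204] z3 [198, 200, 194, 200, 203, 143, 80, 155, 193, 192, 202, 208, 170, 187, 205, 197, 202, 202]
222 now [196 198 200 201 139  76 145 187 195 198 210 169 188 198 200 197 203 204] z3 [170, 169, 193, 201, 201, 205, 206, 126, 139, 187, 195, 200, 209, 168, 191, 202, 202, 210]
```

Emit:
servo_tool(
  moves=[
    [-0.05,0.32,0,-0.025],
    [-0.05,0.32,0,-0.025],
    [-0.05,0.32,0,-0.025],
  ],
)

```text
time: 9.4
ee_pos: [0.4647, 0.0189, 0.057]
tcp_rot: [179.9, -0.2, 8.7]
wrist_force: [3.6, -7.3, 5.7]
opening: 0.0342
grasp_force: 3.5
```

```bash
python3 -c "
from h import *
print(stat()['grasp_force'])"
```

```text
A 1.3409 rad 0.1289 Ft -7.75 Fr -2.41 yaw 8.7 z 0.057 t 9.4
3.5136180371046066
```

Emit:
servo_tool(
  moves=[
    [0.05,-0.32,0,0.025],
    [0.1,-0.64,0,0.05],
    [0.1,-0.64,0,0.05],
    [0.1,-0.64,0,0.05],
  ],
)

```text
time: 9.73
ee_pos: [0.4659, 0.0122, 0.057]
tcp_rot: [179.8, -0.2, 11.6]
wrist_force: [4.4, -6.8, 4.3]
opening: 0.0338
grasp_force: 3.9
```

```bash
python3 -c "
from h import *
print(stat()['grasp_force'])"
```

```text
A 1.2882 rad 0.1289 Ft -7.62 Fr -2.92 yaw 11.6 z 0.057 t 9.7333
3.9352932572364807
```

Emit:
servo_tool(
  moves=[
    [0.05,-0.32,0,0.025],
    [0.05,-0.32,0,0.025],
    [0.05,-0.32,0,0.025],
  ],
)

```text
time: 9.98
ee_pos: [0.4665, 0.0091, 0.057]
tcp_rot: [179.8, -0.2, 13.0]
wrist_force: [4.2, -6.9, 2.9]
opening: 0.0343
grasp_force: 3.9
```

```bash
python3 -c "
from h import *
print(stat()['grasp_force'])"
```

```text
A 1.2638 rad 0.129 Ft -7.67 Fr -2.5 yaw 13.0 z 0.057 t 9.9833
3.8913828134536743
```

Emit:
servo_tool(
  moves=[
    [0.07,-0.32,0,0.025],
    [0.07,-0.32,0,0.025],
    [0.07,-0.32,0,0.025],
  ],
)

```text
time: 10.23
ee_pos: [0.4672, 0.006, 0.057]
tcp_rot: [179.8, -0.2, 14.4]
wrist_force: [4.8, -5.7, 3.4]
opening: 0.0341
grasp_force: 3.6
```

```bash
python3 -c "
from h import *
print(stat()['grasp_force'])"
```

```text
A 1.2391 rad 0.1291 Ft -6.69 Fr -3.17 yaw 14.4 z 0.057 t 10.2333
3.563452363014221
```

Emit:
servo_tool(
  moves=[
    [-0.07,0.32,0,-0.025],
    [-0.14,0.63,0,-0.05],
    [-0.2,0.95,0,-0.075],
    [-0.25,1.27,0,-0.1],
    [-0.29,1.6,0,-0.125],
    [-0.29,1.6,0,-0.125],
    [-0.29,1.6,0,-0.125],
  ],
)

```text
time: 10.82
ee_pos: [0.4641, 0.0222, 0.057]
tcp_rot: [179.9, -0.2, 7.3]
wrist_force: [3.6, -6.9, 3.1]
opening: 0.0342
grasp_force: 3.6
```

```bash
python3 -c "
from h import *
print(stat()['grasp_force'])"
```

```text
A 1.3667 rad 0.129 Ft -7.31 Fr -2.64 yaw 7.3 z 0.057 t 10.8167
3.565438985824585
```

Emit:
servo_tool(
  moves=[
    [-0.04,0.32,0,-0.025],
    [-0.04,0.32,0,-0.025],
    [-0.04,0.32,0,-0.025],
  ],
)

```text
time: 11.07
ee_pos: [0.4638, 0.0253, 0.057]
tcp_rot: [179.9, -0.2, 5.8]
wrist_force: [3.8, -7.3, 3.5]
opening: 0.0342
grasp_force: 3.7
```

```bash
python3 -c "
from h import *
print(stat()['grasp_force'])"
```

```text
A 1.391 rad 0.129 Ft -7.66 Fr -3.05 yaw 5.8 z 0.057 t 11.0667
3.741094619035721
```

Emit:
servo_tool(
  moves=[
    [-0.02,0.26,0,-0.02],
    [-0.02,0.26,0,-0.02],
    [-0.02,0.26,0,-0.02],
  ],
)

```text
time: 11.32
ee_pos: [0.4635, 0.0278, 0.0569]
tcp_rot: [179.9, -0.2, 4.7]
wrist_force: [3.8, -7.4, 3.2]
opening: 0.0343
grasp_force: 4.0
```

```bash
python3 -c "
from h import *
print(stat()['grasp_force'])"
```

```text
A 1.4104 rad 0.129 Ft -7.75 Fr -3.16 yaw 4.7 z 0.0569 t 11.3167
3.959552049636841
```

```bash
cat >> h.py <<'E'
def armang(t):
    P=[]
    for y in range(215,225):
        r=t[y,306:326].max(1).astype(float);w=np.clip(170-r[:8],0,None) if 0 else np.clip(165-r,0,None)
        i=int(np.argmin(r));s=slice(max(i-1,0),i+2);P.append((306+(w[s]*np.arange(20)[s]).sum()/w[s].sum(),y))
    P=np.array(P);k=np.polyfit(P[:,1],P[:,0],1);R=[ray('top',(np.polyval(k,y),y),.035)[:2] for y in(215,224)]
    d=R[1]-R[0];return np.arctan2(-d@X,-d@Y).round(3),P[:,0].round(1)
def btn(s):
    m=(s[192:215,290:312].max(2)<60);ys,xs=np.nonzero(m);return ys.mean().round(2)+192,xs.mean().round(2)+290,m.sum()
E
python3 - <<'E'
from h import *
t=camera('top')[:,:,::-1];s=camera('scene')[:,:,::-1]
cv2.imwrite('pics/t5.png',t);cv2.imwrite('pics/s5.png',s)
for k in '45':print(armang(cv2.imread(f'pics/t{k}.png')))
for k in '045':print(btn(cv2.imread(f'pics/'+('scene0' if k=='0' else 's'+k)+'.png')))
E
```

```text
(np.float64(0.755), array([310.2, 311.7, 312. , 312.4, 312.7, 312.7, 312.8, 313. , 313.7,
       324.8]))
(np.float64(0.767), array([310. , 310.7, 310.7, 310.7, 311.2, 310.9, 311.5, 311.6, 311.7,
       324.8]))
(np.float64(203.29), np.float64(300.17), np.int64(101))
(np.float64(204.69), np.float64(300.31), np.int64(103))
(np.float64(203.33), np.float64(300.19), np.int64(102))
```

In picture 4 the button sat 1.4 px lower. It's back up now, so the sear has sprung behind the arm. Backing off to test.

Emit:
servo_tool(
  moves=[
    [0.03,-0.32,0,0.025],
    [0.06,-0.64,0,0.05],
    [0.1,-0.96,0,0.075],
    [0.1,-0.96,0,0.075],
    [0.1,-0.96,0,0.075],
  ],
)

```text
time: 11.83
ee_pos: [0.4631, 0.0193, 0.0557]
tcp_rot: [-180.0, -0.0, 8.9]
wrist_force: [-0.2, -0.3, 0.2]
opening: 0.0339
grasp_force: 0.0
```

```bash
python3 - <<'E'
from h import *
print(stat()['grasp_force'])
print(armang(camera('top')[:,:,::-1]),btn(camera('scene')[:,:,::-1]))
E
```

```text
A 1.3455 rad 0.1304 Ft -0.28 Fr 0.27 yaw 8.9 z 0.0557 t 11.8333
0.0
(np.float64(1.269), array([310.6, 311.5, 311.6, 311.7, 311.7, 312.3, 312.6, 312.7, 312.7,
       312.9])) (np.float64(203.33), np.float64(300.19), np.int64(102))
```

It's caught and holding with nothing touching it. Lift off, shut the fingers and go above the button.

Emit:
servo_tool(
  moves=[
    [0,0,2.5,0],
    [0,0,5,0],
    [0,0,8,0],
    [0,0,8,0],
    [0,0,8,0],
    [0,0,8,0],
    [0,0,8,0],
    [0,0,8,0],
    [4,0.6,8,0],
    [8,1.3,8,0],
    [12.8,2,8,0],
    [12.8,2,8,0],
    [12.8,2,8,0],
    [12.8,2,8,0],
  ],
)

```text
time: 13.1
ee_pos: [0.5903, 0.0393, 0.134]
tcp_rot: [-180.0, 0.2, 8.9]
wrist_force: [-0.9, -0.4, 1.0]
opening: 0.0342
grasp_force: 0.0
```

Emit:
servo_tool(
  moves=[
    [0,0,0,0],
    [0,0,0,0],
    [0,0,0,0],
    [0,0,-2,0],
    [0,0,-4,0],
    [0,0,-5.2,0],
    [0,0,-5.2,0],
    [0,0,-5.2,0],
  ],
  claw=1,
)

```text
time: 13.77
ee_pos: [0.5904, 0.0393, 0.0835]
tcp_rot: [-180.0, 0.0, 8.9]
wrist_force: [0.1, -0.1, 0.3]
opening: -0.0003
grasp_force: 0.0
```

```bash
python3 - <<'E'
from h import *
t=camera('top')[:,:,::-1];s=camera('scene')[:,:,::-1]
cv2.imwrite('pics/z6.png',cv2.resize(s[140:260,255:375],(500,500),interpolation=0))
o=stat();print(o['ee_pos'],o['opening'])
E
```

```text
A 1.9994 rad 0.0007 Ft 0.15 Fr -0.01 yaw 8.9 z 0.0847 t 13.8667
[0.59139262 0.03933328 0.08472873] -3.335715510354903e-05
```

View pics/z6.png

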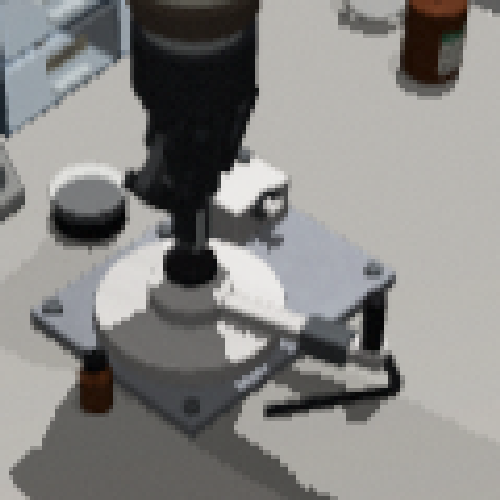

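The arm stays cocked, with its head at (325,340) in the crop, and the shut fingers are centred over the button at (190,262). Press now.

Emit:
servo_tool(
  moves=[
    [0,0,-1,0],
    [0,0,-1.7,0],
    [0,0,-2.2,0],
    [0,0,-2.5,0],
    [0,0,-2.6,0],
    [0,0,-2.6,0],
    [0,0,-2.6,0],
  ],
)

```text
time: 14.45
ee_pos: [0.5919, 0.0395, 0.059]
tcp_rot: [180.0, -0.2, 8.9]
wrist_force: [-2.2, 0.1, 13.5]
opening: -0.0007
grasp_force: 6.5
```

Emit:
servo_tool(
  moves=[
    [0,0,2,0],
    [0,0,5,0],
    [0,0,9,0],
    [-4,0,12,0],
    [-8,-4,14,0],
    [-10,-8,15,0],
    [-12,-12,15,0],
    [-14,-16,15,0],
    [-14,-16,15,0],
    [-14,-16,15,0],
    [-14,-16,15,0],
  ],
)

```text
time: 15.37
ee_pos: [0.4504, -0.1219, 0.2072]
tcp_rot: [180.0, -0.0, 8.7]
wrist_force: [0.1, -0.3, 0.6]
opening: 0.0001
grasp_force: 0.0
```

```bash
python3 - <<'E'
from h import *
t=camera('top')[:,:,::-1];s=camera('scene')[:,:,::-1]
cv2.imwrite('pics/z7.png',np.hstack([cv2.resize(s[150:250,255:355],(400,400),interpolation=0),cv2.resize(t[160:260,280:380],(400,400),interpolation=0)]))
print(btn(s),get_obs()['wrist_force'])
E
```

```text
(np.float64(203.29), np.float64(300.17), np.int64(101)) [0.22031235 0.77538297 0.085023  ]
```

View pics/z7.png

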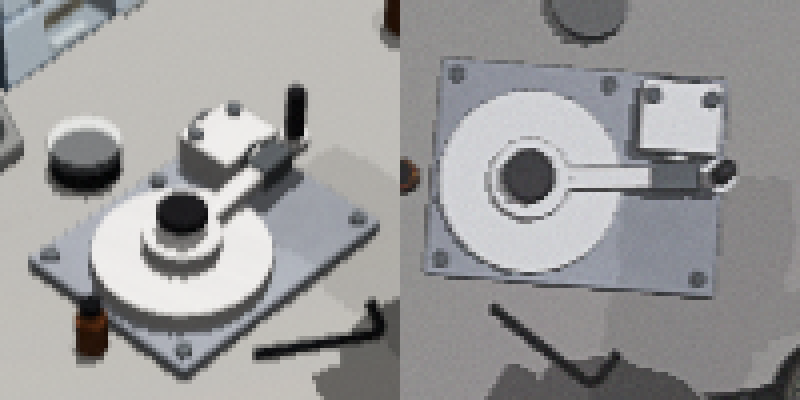

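The arm now lies against the die with the pin head down near the block at (680,157). The button is up and the bystanders are unmoved.

```bash
python3 -c "
from workcell import *
print(job_done())"
```

```text
the job is handed in; nothing more can be done
None
```

The spring hammer was cocked until its catch held it, then released by the hub button; in the last picture the ejector pin looks driven home, the button is up and the bystanders are unmoved, and the job is handed in, with no verdict returned.

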